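# Press the cap onto the vial through the guard window

### The arm

A 6-joint arm with a two-finger parallel gripper is mounted at the origin on a cart in front of the work surface, level with it; the furniture and walls round the work are solid. World frame = base frame: x ahead of the robot, y to its left, z up, the work surface at z = 0. Lengths are in m, angles in rad, forces in N, time in s.
With the tool pointing down it reaches from about 0.35 to 0.775 m from the base axis. Payload 7.3 kg.
Tool frame: the origin (TCP) lies between the finger pads; the fingertips stand 8 mm ahead of it and the grasp point (between the pads) lies 11 mm behind it (robot.nose_length is the distance from the TCP to the fingertips, in m); z points along the fingers, y is the line along which they close (so a half turn about z gives the same grasp; the last joint's range is limited). The gripper opens to 92 mm and grips with 3 to 60 N. Pads are 19 mm wide; open, the fingers measure 130 mm over their backs; the gripper's body (75 mm by 190 mm) begins 47 mm behind the grasp point.
Start: joints at [1.046, 0.342, 1.524, -0, 1.275, -0.146], TCP at [0.194, 0.488, 0.235] pointing down, gripper open.
Joint ranges: [-2.53, 2.53], [-0.77, 2.02], [0.04, 2.7], [-1, 4.14], [0.28, 2.66], [-3.11, 3.11]. Speed limits (rad/s): [2.57, 2.57, 3.14, 3.14, 3.14, 3.14].

### API

Orientations are given as [roll, pitch, yaw] about the fixed x, y, z axes, in that order (R = Rz(yaw) Ry(pitch) Rx(roll)).
In Python, from cell import robot gives the robot as it stands. The module is installed in compiled form; this text tells all that it offers.
- The arm moves only by the shell command python3 -m jog 'ROWS' [FORCE]. ROWS is JSON, a list that holds one entry, the list of rows, each a list of 5 numbers: the gripper's target within -1 to 1 (fully open at 1, half-way at 0, shut at -1), then the shift along the tool's x, y, z in m, then the turn about the tool's z in rad. A call has 1 to 5 rows; each row is the pose to reach, as a shift and turn from the pose commanded when the call began, along the tool's axes at that moment; what a row does not reach only later rows make up. A row lasts 1/12 s, in which the tool goes at most 41.7 mm and 7.16 degrees, less where a joint would pass 70% of its speed; a pose out of reach is approached as far as the arm can. A call with a gripper value outside its range is refused whole. The fingers move at their own pace and stop on an object; FORCE is the grip in N (left out, the last holds). Time passes only in rows, so rows that repeat a pose let the fingers close. It gives the time, the measured TCP pose, the force, the opening and the grip force at its end, in the units of the state.
- robot.observe(): the state, without advancing time (a new reading comes with each control period).
- robot.read_camera(name): name is "side" or "top" or "wrist"; returns the picture (384x512x3 uint8, red, green, blue); there is no depth.
- robot.camera_model(name): a dict with "camera_matrix" (3x3 intrinsics, pixels), "position" and "attitude" of the camera in the world; the wrist camera has in their place "mount" (4x4, takes a point from camera to tool coordinates, whose origin is the TCP and whose axes are the flange's). Camera axes: x right, y down, z forward; pixel columns grow to the right and rows downward; lengths in m; the calibration is good to about 2 mm. The wrist camera is an equidistant fisheye: a pixel r from the principal point sees the ray r / f radians off the axis. A picture is of the moment at which its call begins: read the wrist's pose just before it. camera_model takes no time and is no camera call.
- robot.hand_in(): hands the job in; it is judged then, once.
The state is a dict: "time": time; "qpos": joint angles; "qvel": joint speeds; "joint_efforts": joint torques, N m; "tool_pos": TCP position; "tool_rot": TCP orientation; "contact_force": force on the tool from outside, world axes, zero at the start; "torque": the same for the moment, N m; "opening": finger opening in m; "grip_force": force on a finger pad.
Only numpy, scipy, OpenCV 4.12 (cv2) and the standard library are available. Lean on these libraries where they do the work, as an engineer would, in place of code of your own. Each camera call takes 0.05 s, during which the arm holds its last target. There are 200 camera calls.

### The job

One of the two seats of the capping press holds the vial, the other only a low blanking plug. With your fingertips reach down through the guard window of the station that holds the vial, press that lever's paddle all the way down so that the pad bears on the vial's cap, keep it down for about three seconds, and finish while still holding it down. Do not touch the guard, do not press the other lever, lift nothing, and leave everything else standing where it is.

Things in the scene. Friction and masses are not known exactly. Their poses are not given: they have to be found in the camera images.
- press: Two-station vial capping press, fixed: grey base plate 220 x 236 x 12 mm, guard over its middle. Origin on the bench below the middle of the guard; x to the back of the press (away from the robot), y to its left as the robot sees it, z up. Stations at y = +50 (left) and -50 mm, each from front to back: seat with sprung pad above, window with lever paddle under it, lever hinge (x = +90, z = 80 mm).
- guard: The guard, fixed, not to be touched: flat aluminium frame on four posts, 102 (x) x 220 (y) mm, top 128 mm above the bench, 8 mm thick, wire fences on its left and right. Two rectangular windows side by side, each 66 (x) x 80 (y) mm, with a 20 mm bar between them. Origin and axes as the press.
- left_window (a point): Centre of the left window at the top face of the guard (press x = 0, y = +50 mm, 128 mm up). Axes as the press.
- left_press_point (a point): Middle of the top face of the left lever's flat black paddle, 36 (x) x 32 (y) x 6 mm, where to press; it moves with the lever. 106 mm above the bench when the lever is up, about 87 mm when fully down, always close under the window's centre.
- left_lever (a joint): Angle of the left lever: 0 up (at rest), 0.20 when the pad meets the cap of a vial in the seat, 0.23 fully down at the stop. A spring returns it. Pressing at the paddle takes about 3 N at first, 5 N when the pad meets the cap and about 10 N at the stop; the paddle travels about 20 mm.
- left_pad: Round sprung pad, 18 mm across, under the front end of the left lever, straight above the left seat; origin at the centre of its underside. It comes down on the cap when the lever is pressed and gives by up to 5 mm.
- left_seat (a point): Centre of the floor of the left seat, an 8 mm high ring 32 mm wide inside, in front of the guard (press x = -65 mm, y = +50 mm, 12 mm up).
- right_window (a point): Centre of the right window at the top face of the guard (press x = 0, y = -50 mm, 128 mm up). Axes as the press.
- right_press_point (a point): Middle of the top face of the right lever's flat black paddle, 36 (x) x 32 (y) x 6 mm, where to press; it moves with the lever. 106 mm above the bench when the lever is up, about 87 mm when fully down, always close under the window's centre.
- right_lever (a joint): Angle of the right lever: 0 up (at rest), 0.20 when the pad meets the cap of a vial in the seat, 0.23 fully down at the stop. A spring returns it. Pressing at the paddle takes about 3 N at first, 5 N when the pad meets the cap and about 10 N at the stop; the paddle travels about 20 mm.
- right_pad: Round sprung pad, 18 mm across, under the front end of the right lever, straight above the right seat; origin at the centre of its underside. It comes down on the cap when the lever is pressed and gives by up to 5 mm.
- right_seat (a point): Centre of the floor of the right seat, an 8 mm high ring 32 mm wide inside, in front of the guard (press x = -65 mm, y = -50 mm, 12 mm up).
- vial: The vial to be capped: brown glass sample vial with black cap, 28 mm across, 53 mm tall, loose, standing upright in one of the two seats. Origin at the centre of its underside.
- plug: Low steel blanking plug, 27 mm across, 16 mm tall, loose, lying in the other seat. Origin at the centre of its underside.
- spare_vial: Another vial, 28 mm across, 49 mm tall, on the bench in front of the press; bystander. Origin under its centre.
- beaker: Empty beaker, 56 mm across, 68 mm tall, left of the press; bystander. Origin under its centre.
- tip_rack: Box of pipette tips, 66 x 118 x 58 mm, right of the press; bystander. Origin under its centre.
- tube: Plastic centrifuge tube standing on its cap, 34 mm across, 121 mm tall, to the left of the press; bystander. Origin under its centre.
Things that resemble listed ones, but are neither listed nor needed, are in the scene too. What is shaped like the vial but pink or red is not meant.

How it is judged:
On the way:
1. the lever of the vial's station is held down through its window, pad on the cap, for 2.5 s (((value of joint left_lever above 0.207 rad and contact force between left_pad and vial above 0.8 N and contact force between the fingers and press above 1 N and horizontal distance between the grasp point and left_window below 0.04 m and horizontal distance between vial and left_seat below 0.006 m) or (value of joint right_lever above 0.207 rad and contact force between right_pad and vial above 0.8 N and contact force between the fingers and press above 1 N and horizontal distance between the grasp point and right_window below 0.04 m and horizontal distance between vial and right_seat below 0.006 m))), for 2.5 s.
At the end, for the whole second after the job is handed in: Fingers in the window of the vial's station (grasp point within 40 mm of its centre from above) hold the paddle down with over 1 N: lever past 0.207 rad, pad on the vial with over 0.8 N; vial upright within 0.1 rad, within 6 mm of the seat's centre and under 20 mm up (((value of joint left_lever above 0.207 rad and contact force between left_pad and vial above 0.8 N and contact force between the fingers and press above 1 N and horizontal distance between the grasp point and left_window below 0.04 m and horizontal distance between vial and left_seat below 0.006 m) or (value of joint right_lever above 0.207 rad and contact force between right_pad and vial above 0.8 N and contact force between the fingers and press above 1 N and horizontal distance between the grasp point and right_window below 0.04 m and horizontal distance between vial and right_seat below 0.006 m)) and angle between vial's own z axis and vertical below 0.1 rad and height (world z) of vial below 0.02 m); the arm keeps its last pose, push and grip.
It fails at once if the robot touches the guard (contact force between any of the arm, the fingers and guard above 0.5 N).
It fails at once if the lever of the station without the vial is pressed (past 0.06 rad) ((value of joint left_lever above 0.06 rad and horizontal distance between plug and left_seat below 0.03 m) or (value of joint right_lever above 0.06 rad and horizontal distance between plug and right_seat below 0.03 m)).
It fails at once if the vial or the plug is lifted (by more than 10 mm) or leaves its seat (height (world z) of any of vial, plug above 0.022 m or distance of any of vial, plug from where it was at the start of the episode above 0.012 m).
It fails at once if a bystander is moved by more than 20 mm (distance of any of spare_vial, beaker, tip_rack, tube from where it was at the start of the episode above 0.02 m).
It fails at once if a bystander is tipped (angle between any of spare_vial, beaker, tip_rack, tube's own z axis and vertical above 0.4 rad).
It also fails if it takes over 35 s, if anything falls off the work surface, if the arm or the gripper's body presses on something with over 40 N, if the wrist force passes 120 N, or if a joint passes its speed limit or range.

## Working session

There is one attempt and no reset: what is moved stays moved. The work goes in short steps, Python scripts to look and compute and a shell command to move; the robot and the scene stay as the last step left them, time stands still between calls to the robot, and variables do not carry over. Pictures are saved under pics/ and viewed, at most 10 in all, crops included, and the job is handed in when it is done.

```bash
mkdir -p pics; python3 - <<'E'
from cell import robot
import cv2
for n in ("top","side"):
    im=robot.read_camera(n); cv2.imwrite(f"pics/{n}0.png",im[:,:,::-1])
    m=robot.camera_model(n); print(n,m)
o=robot.observe(); print(o['tool_pos'],o['tool_rot'],o['time'],o['opening'])
E
```

```text
top {'camera_matrix': array([[376.44338521,   0.        , 257.54185726],
       [  0.        , 376.44338521, 179.56222722],
       [  0.        ,   0.        ,   1.        ]]), 'position': array([ 0.41048029, -0.01098473,  0.97825951]), 'attitude': array([-2.99245743,  0.03557837, -1.57012706])}
side {'camera_matrix': array([[436.6872895 ,   0.        , 254.92147383],
       [  0.        , 436.6872895 , 194.36931905],
       [  0.        ,   0.        ,   1.        ]]), 'position': array([0.32930144, 0.67864515, 0.69532164]), 'attitude': array([-2.26442343e+00,  9.27989396e-04, -2.84172105e+00])}
[0.19393407 0.48748837 0.23410807] [-3.14021854e+00 -2.24567764e-04  2.76281724e+00] 0.1 0.0917290826112455
```

View pics/top0.png

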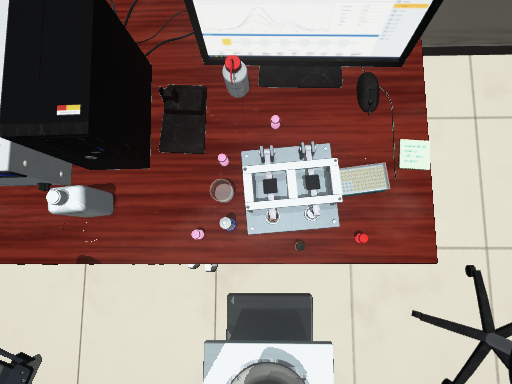

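View pics/side0.png

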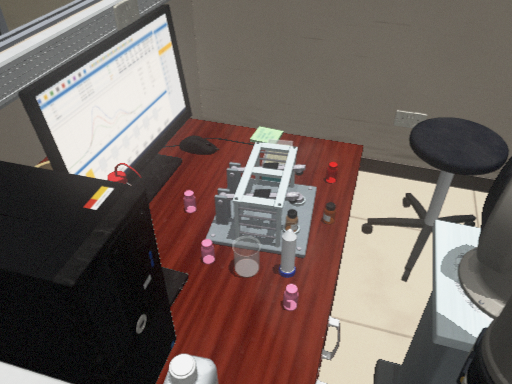

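The top view shows the press around (290,188), with paddles at (270,185) on the left and (312,182) on the right. In the side view a brown vial with a black cap seems to be in the nearer (left) seat at (291,220). A lookalike, the spare vial, stands on the bench at (329,212), and the pink and red ones don't count. I'll confirm with an enlarged crop.

```bash
python3 - <<'E'
import cv2,numpy as np
t=cv2.imread("pics/top0.png")[138:238,232:352]; s=cv2.imread("pics/side0.png")[135:255,205:345]
a=cv2.resize(t,(480,400),interpolation=cv2.INTER_CUBIC)
b=cv2.resize(s,(560,480),interpolation=cv2.INTER_CUBIC)
cv2.imwrite("pics/c_top.png",cv2.resize(t,(720,600),interpolation=cv2.INTER_CUBIC)); cv2.imwrite("pics/c_side.png",cv2.resize(s,(700,600),interpolation=cv2.INTER_CUBIC))
E
```

```text
(no output)
```

View pics/c_top.png

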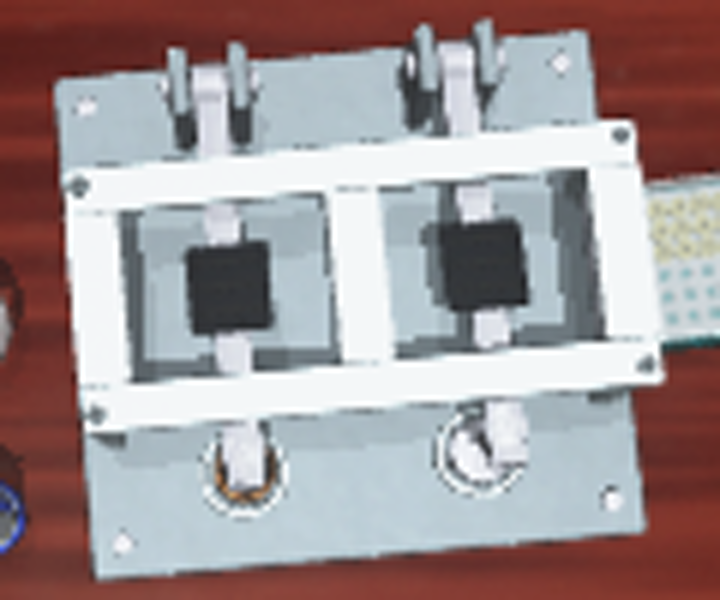

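View pics/c_side.png

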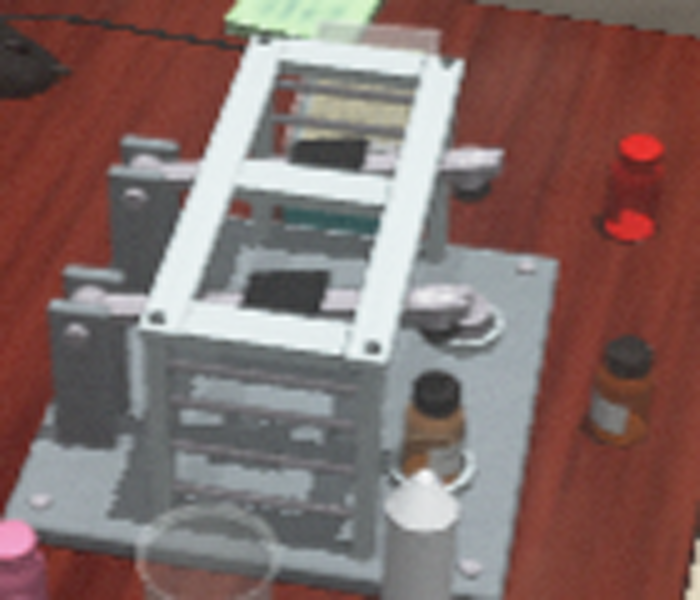

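The crops confirm it. In the left seat (crop top (243,470)) brown glass shows under the pad, and the side crop shows a brown vial with black cap at (436,430). The right seat (480,455) holds the flat steel plug. Left is the station. The vial on the bench at side crop (622,390) is the spare.

```bash
cat > h.py <<'E'
import numpy as np, cv2
from cell import robot
from scipy.spatial.transform import Rotation as R
def ray(n,px,z):
    m=robot.camera_model(n); K=m['camera_matrix']
    d=np.c_[np.array(px,float),np.ones(len(px))]@np.linalg.inv(K).T@R.from_euler('xyz',m['attitude']).as_matrix().T
    p=m['position']; return p+d*((z-p[2])/d[:,2])[:,None]
E
python3 - <<'E'
from h import *
mod=np.array([[51,110],[51,-110],[-51,-110],[-51,110]])/1000
def fit(P):
    a=mod-mod.mean(0); b=P-P.mean(0); c=(a[:,0]*b[:,1]-a[:,1]*b[:,0]).sum(); d=(a*b).sum(); th=np.arctan2(c,d)
    M=np.array([[np.cos(th),-np.sin(th)],[np.sin(th),np.cos(th)]]); t=P.mean(0)-M@mod.mean(0)
    return th,t,M,np.abs(P-(mod@M.T+t)).max()
res=[]
for n,c,s,o in (("top",[[65,180],[635,121],[664,382],[88,431]],6,(232,138)),("side",[[145,328],[255,38],[464,60],[388,358]],5,(205,135))):
    px=(np.array(c)+.5)/s+np.array(o)-.5
    P=ray(n,px,.128)[:,:2]; th,t,M,e=fit(P); w=t+M@[0,.05]; print(n,th,t,w,e); res.append((th,w))
pp=ray("top",(np.array([[229,287]])+.5)/6+[231.5,137.5],.106); print("paddle",pp)
o=robot.observe(); T=R.from_euler('xyz',o['tool_rot']).as_matrix()
th=np.mean([r[0] for r in res]); w=np.mean([r[1] for r in res],0)
print("shift tool",T.T@(np.r_[w,o['tool_pos'][2]]-o['tool_pos']))
print("tool y",T[:,1],"turn", [np.arctan2(*(T.T@v)[[1,0]])-np.pi/2 for v in (np.array([-np.sin(th),np.cos(th),0]),-np.array([-np.sin(th),np.cos(th),0]))], o['qpos'])
E
```

```text
top 0.09020436157408336 [ 0.52811925 -0.05890147] [ 0.52361515 -0.00910476] 0.0027374932181231104
side 0.09383525561465886 [ 0.52776989 -0.05626545] [ 0.52308501 -0.00648542] 0.002618497635719419
paddle [[ 0.52763481 -0.00840097  0.106     ]]
shift tool [-4.89213770e-01 -3.38364257e-01  3.55088443e-04]
tool y [ 0.36978232  0.9291174  -0.00137411] turn [np.float64(-0.4707955274787907), np.float64(-3.6123881810685843)] [ 1.04601368e+00  3.42662715e-01  1.52492539e+00  2.32680130e-05
  1.27539671e+00 -1.46014182e-01]
```

```bash
python3 -m jog '[[[-1,-0.028,-0.028,0,0],[-1,-0.056,-0.056,0,0],[-1,-0.084,-0.084,0,-0.1],[-1,-0.112,-0.112,0,-0.2],[-1,-0.14,-0.14,0,-0.3]]]' 20
python3 - <<'E'
from h import *
o=robot.observe(); T=R.from_euler('xyz',o['tool_rot']).as_matrix(); print(o['tool_pos'],o['contact_force'])
print(T.T@(np.array([.5235,-.0078,.235])-o['tool_pos']))
v=T.T@np.array([-np.sin(.092),np.cos(.092),0]);print("turn",np.arctan2(v[1],v[0])-np.pi/2)
E
```

```text
time: 0.52
tool_pos: [0.2717, 0.3061, 0.2344]
tool_rot: [-3.141, -0.0, 3.063]
contact_force: [1.9, 0.4, 0.0]
opening: 0.0631
grip_force: 0.0
[0.27166815 0.30610412 0.23442933] [1.89269404 0.42580681 0.0416337 ]
[-0.27572954 -0.29313541 -0.00050479]
turn -0.17069525592094315
```

```bash
python3 -m jog '[[[-1,-0.028,-0.029,0,-0.1],[-1,-0.056,-0.058,0,-0.17],[-1,-0.084,-0.087,0,-0.17],[-1,-0.112,-0.116,0,-0.17],[-1,-0.14,-0.145,0,-0.17]]]'
cat > g.py <<'E'
from h import *
o=robot.observe(); T=R.from_euler('xyz',o['tool_rot']).as_matrix(); print(o['time'],o['tool_pos'],o['contact_force'],o['opening'])
print(T.T@(np.array([.5235,-.0078,.235])-o['tool_pos']))
v=T.T@np.array([-np.sin(.092),np.cos(.092),0]);print("turn",np.arctan2(v[1],v[0])-np.pi/2)
E
python3 g.py
```

```text
time: 0.93
tool_pos: [0.3997, 0.1498, 0.2347]
tool_rot: [3.141, 0.0, -3.056]
contact_force: [1.7, 0.6, -0.6]
opening: 0.0298
grip_force: 0.0
0.9333 [0.3997091  0.14976982 0.23471659] [ 1.72973003  0.55182184 -0.55544246] 0.02983883554463387
[-0.10987565 -0.16757017 -0.0003065 ]
turn -0.006456728675476642
```

```bash
python3 -m jog '[[[-1,-0.02,-0.032,0,0],[-1,-0.042,-0.065,0,0],[-1,-0.065,-0.1,0,0],[-1,-0.087,-0.135,0,0],[-1,-0.106,-0.164,0,0]]]'
python3 -m jog '[[[-1,0,0,0,0],[-1,0,0,0,0],[-1,0,0,0,0],[-1,0,0,0,0]]]'
python3 g.py; python3 - <<'E'
from h import *
o=robot.observe();w=robot.read_camera("wrist");cv2.imwrite("pics/w1.png",w[:,:,::-1]);print(robot.camera_model("wrist"))
E
```

```text
time: 1.35
tool_pos: [0.5197, -0.0052, 0.2343]
tool_rot: [-3.141, -0.0, -3.057]
contact_force: [0.6, -0.3, -0.4]
opening: 0.0009
grip_force: 0.0
time: 1.68
tool_pos: [0.5178, -0.0016, 0.2346]
tool_rot: [3.141, -0.001, -3.055]
contact_force: [0.4, 0.1, -1.1]
opening: 0.0005
grip_force: 0.0
1.6833 [ 0.51782848 -0.00160127  0.2345982 ] [ 0.40432458  0.10700808 -1.10461659] 0.0004946987907310662
[-0.00511289 -0.00666653 -0.0004093 ]
turn -0.005261461697370962
{'camera_matrix': array([[297.31863964,   0.        , 257.47969611],
       [  0.        , 297.31863964, 190.91745597],
       [  0.        ,   0.        ,   1.        ]]), 'mount': array([[ 1.33504526e-03, -9.54561104e-01, -2.98012275e-01,
         8.02134235e-02],
       [ 9.99999102e-01,  1.23976965e-03,  5.08731316e-04,
        -3.07952484e-04],
       [-1.16148554e-04, -2.98012687e-01,  9.54561902e-01,
        -1.50533848e-01],
       [ 0.00000000e+00,  0.00000000e+00,  0.00000000e+00,
         1.00000000e+00]])}
```

View pics/w1.png

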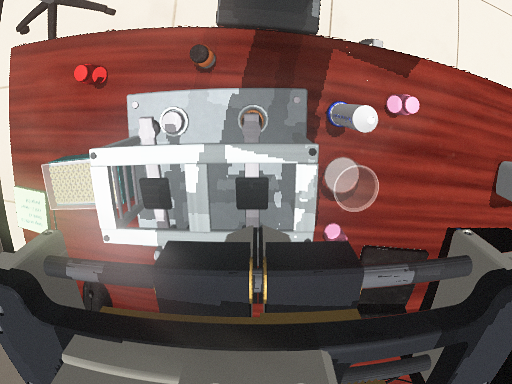

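The wrist view shows the guard's corners at (90,149), (319,145) and (105,243), and the vial station's paddle at (252,193) with the vial's seat at (252,115). I'll use these to cross-check the position.

```bash
python3 - <<'E'
from h import *
o=robot.observe(); T=R.from_euler('xyz',o['tool_rot']).as_matrix(); m=robot.camera_model("wrist");K=m['camera_matrix'];M=m['mount']
def wr(u,v,z):
    d=np.array([u-K[0,2],v-K[1,2]]);r=np.hypot(*d);a=r/K[0,0]
    c=np.r_[np.sin(a)*d/r,np.cos(a)]
    D=T@M[:3,:3]@c; p=o['tool_pos']+T@M[:3,3]; return p+D*(z-p[2])/D[2]
c,s=np.cos(.092),np.sin(.092); A=np.array([[c,-s],[s,c]])
for (u,v,z,loc) in ((90,149,.128,(-51,-110)),(319,145,.128,(-51,110)),(105,244,.128,(51,-110)),(252,193,.106,(0,50))):
    P=wr(u,v,z)[:2]; print(P, "window est", P+A@((np.array([0,50])-loc)/1000))
E
```

```text
[ 0.48972384 -0.16815606] window est [ 0.52580891 -0.00414732]
[0.47083369 0.04882141] window est [ 0.52713023 -0.00623946]
[ 0.59190713 -0.15942293] window est [ 0.52642356 -0.00478495]
[ 0.52743448 -0.00616781] window est [ 0.52743448 -0.00616781]
```

```bash
python3 -m jog '[[[-1,-0.0075,-0.006,0,0],[-1,-0.0075,-0.006,0.02,0],[-1,-0.0075,-0.006,0.04,0],[-1,-0.0075,-0.006,0.06,0],[-1,-0.0075,-0.006,0.07,0]]]'
python3 -m jog '[[[-1,0,0,0,0],[-1,0,0,0,0],[-1,0,0,0,0]]]'
```

```text
time: 2.15
tool_pos: [0.5259, -0.0074, 0.1628]
tool_rot: [3.141, -0.002, -3.055]
contact_force: [-0.9, 0.2, -0.0]
opening: 0.0004
grip_force: 0.0
time: 2.4
tool_pos: [0.5274, -0.0079, 0.1659]
tool_rot: [-3.141, 0.002, -3.056]
contact_force: [0.3, -0.1, 0.4]
opening: 0.0007
grip_force: 0.0
```

```bash
python3 -m jog '[[[-1,0,0.001,0.012,0],[-1,0,0.001,0.024,0],[-1,0,0.001,0.035,0],[-1,0,0.001,0.045,0],[-1,0,0.001,0.045,0]]]'
python3 -m jog '[[[-1,0,0,0.003,0],[-1,0,0,0.006,0],[-1,0,0,0.009,0],[-1,0,0,0.009,0],[-1,0,0,0.009,0]]]'
```

```text
time: 2.82
tool_pos: [0.5261, -0.0069, 0.1189]
tool_rot: [3.141, -0.001, -3.056]
contact_force: [0.4, 0.2, -0.9]
opening: 0.0005
grip_force: 0.0
time: 3.23
tool_pos: [0.5268, -0.0071, 0.1111]
tool_rot: [-3.141, 0.001, -3.056]
contact_force: [0.0, -1.0, 2.2]
opening: 0.0004
grip_force: 1.2
```

Contact on the paddle; I'll press on.

```bash
python3 -m jog '[[[-1,0,0,0.003,0],[-1,0,0,0.006,0],[-1,0,0,0.009,0],[-1,0,0,0.011,0],[-1,0,0,0.011,0]]]'
python3 -m jog '[[[-1,0,0,0.002,0],[-1,0,0,0.004,0],[-1,0,0,0.005,0],[-1,0,0,0.005,0],[-1,0,0,0.005,0]]]'
```

```text
time: 3.65
tool_pos: [0.5261, -0.007, 0.0991]
tool_rot: [3.141, -0.001, -3.056]
contact_force: [-0.6, -0.2, 3.5]
opening: 0.0006
grip_force: 1.8
time: 4.07
tool_pos: [0.5264, -0.0069, 0.0951]
tool_rot: [3.142, -0.0, -3.056]
contact_force: [-4.6, -0.1, 8.7]
opening: 0.0003
grip_force: 4.4
```

```bash
python3 -m jog '[[[-1,0,0,0.001,0],[-1,0,0,0.002,0],[-1,0,0,0.002,0],[-1,0,0,0.002,0],[-1,0,0,0.002,0]]]'

```

```text
time: 4.48
tool_pos: [0.5263, -0.0069, 0.0936]
tool_rot: [-3.142, 0.0, -3.056]
contact_force: [-5.9, -0.7, 12.6]
opening: 0.0007
grip_force: 6.3
```

```bash
python3 -m jog '[[[-1,0,0,0.001,0],[-1,0,0,0.0015,0],[-1,0,0,0.0015,0],[-1,0,0,0.0015,0],[-1,0,0,0.0015,0]]]'
python3 - <<'E'
from h import *
s=robot.read_camera("side")[135:255,205:345,::-1]; cv2.imwrite("pics/s2.png",cv2.resize(s,(700,600),interpolation=cv2.INTER_CUBIC))
E
```

```text
time: 4.9
tool_pos: [0.5263, -0.007, 0.0932]
tool_rot: [-3.141, 0.001, -3.056]
contact_force: [-9.4, 0.0, 22.4]
opening: 0.0007
grip_force: 11.2
```

View pics/s2.png

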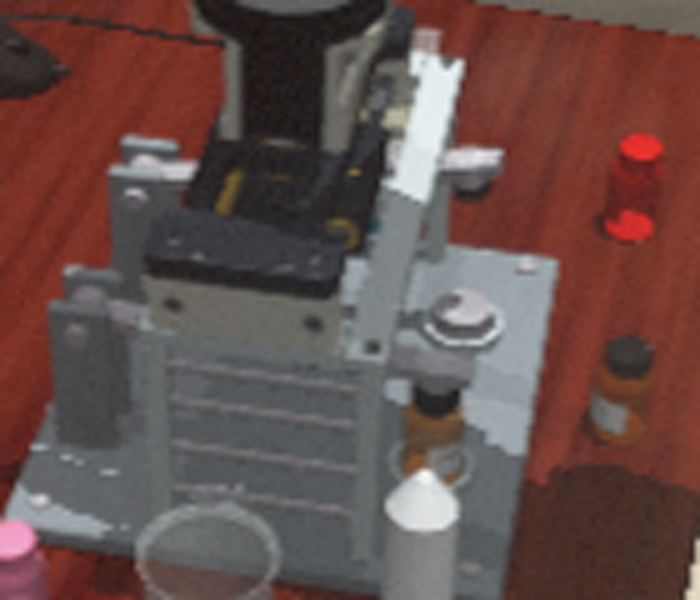

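The left lever is down, with its pad on the vial's cap at (436,385). The vial is upright and the right lever is still up at (470,160). The jump in force shows the lever is at the stop, so I'll hold.

```bash
H() { :; }
python3 -m jog '[[[-1,0,0,0,0],[-1,0,0,0,0],[-1,0,0,0,0],[-1,0,0,0,0],[-1,0,0,0,0]]]'
python3 -m jog '[[[-1,0,0,0,0],[-1,0,0,0,0],[-1,0,0,0,0],[-1,0,0,0,0],[-1,0,0,0,0]]]'
python3 -m jog '[[[-1,0,0,0,0],[-1,0,0,0,0],[-1,0,0,0,0],[-1,0,0,0,0],[-1,0,0,0,0]]]'
python3 -m jog '[[[-1,0,0,0,0],[-1,0,0,0,0],[-1,0,0,0,0],[-1,0,0,0,0],[-1,0,0,0,0]]]'
python3 -m jog '[[[-1,0,0,0,0],[-1,0,0,0,0],[-1,0,0,0,0],[-1,0,0,0,0],[-1,0,0,0,0]]]'
python3 -m jog '[[[-1,0,0,0,0],[-1,0,0,0,0],[-1,0,0,0,0],[-1,0,0,0,0],[-1,0,0,0,0]]]'
python3 -m jog '[[[-1,0,0,0,0],[-1,0,0,0,0],[-1,0,0,0,0],[-1,0,0,0,0],[-1,0,0,0,0]]]'
python3 -m jog '[[[-1,0,0,0,0],[-1,0,0,0,0],[-1,0,0,0,0],[-1,0,0,0,0],[-1,0,0,0,0]]]'
python3 -m jog '[[[-1,0,0,0,0],[-1,0,0,0,0],[-1,0,0,0,0],[-1,0,0,0,0],[-1,0,0,0,0]]]' | tee /dev/stderr >/dev/null
```

```text
time: 5.37
tool_pos: [0.5263, -0.0069, 0.0932]
tool_rot: [-3.141, 0.001, -3.056]
contact_force: [-9.4, -0.5, 21.8]
opening: 0.0005
grip_force: 11.2
time: 5.78
tool_pos: [0.5263, -0.0069, 0.0932]
tool_rot: [-3.141, 0.001, -3.056]
contact_force: [-9.7, 0.1, 22.3]
opening: 0.0006
grip_force: 11.2
time: 6.2
tool_pos: [0.5263, -0.0069, 0.0932]
tool_rot: [-3.141, 0.001, -3.056]
contact_force: [-9.9, 0.1, 22.7]
opening: 0.0005
grip_force: 11.2
time: 6.62
tool_pos: [0.5263, -0.007, 0.0932]
tool_rot: [-3.141, 0.001, -3.056]
contact_force: [-9.5, 0.0, 22.0]
opening: 0.0003
grip_force: 11.2
time: 7.03
tool_pos: [0.5263, -0.007, 0.0932]
tool_rot: [-3.141, 0.001, -3.056]
contact_force: [-9.5, -0.9, 22.1]
opening: 0.0002
grip_force: 11.2
time: 7.45
tool_pos: [0.5263, -0.007, 0.0932]
tool_rot: [-3.141, 0.001, -3.056]
contact_force: [-9.2, -0.9, 21.5]
opening: 0.0009
grip_force: 11.2
time: 7.87
tool_pos: [0.5263, -0.007, 0.0932]
tool_rot: [-3.141, 0.001, -3.056]
contact_force: [-9.9, -0.9, 22.6]
opening: 0.0004
grip_force: 11.2
time: 8.28
tool_pos: [0.5263, -0.007, 0.0932]
tool_rot: [-3.141, 0.001, -3.056]
contact_force: [-8.7, -0.5, 21.5]
opening: 0.0002
grip_force: 11.2time: 8.7
tool_pos: [0.5263, -0.007, 0.0932]
tool_rot: [-3.141, 0.001, -3.056]
contact_force: [-10.2, -0.5, 22.3]
opening: 0.0005
grip_force: 11.2
```

```bash
python3 -c "
from cell import robot
print(robot.hand_in())"
```

```text
the job is handed in; nothing more can be done
None
```

I pressed the left lever, the vial's station, down to its stop with the pad on the cap, held it there at about 22 N for 3.8 s, and handed the job in while still holding; no verdict came back.

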